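# Tighten the mould clamp with the click wrench

### The job

Set the click wrench squarely and fully down on the square-headed bolt of the mould clamp and turn it clockwise (seen from above) until its handle clicks and gives. Stop as soon as it has clearly given: do not drag the handle on to the end of its travel, and do not force or bear down hard on the bolt. Then let go, leaving the wrench fully seated on the bolt with its handle sprung back straight, and leave the clay and the tape roll where they are.

Things in the scene. Friction and masses are not known exactly. Their poses are not given: they have to be found in the camera images.
- wrench: click wrench (0.5 kg): head, dark steel block on a bright square socket. Origin: centre of the socket's open underside; z up along its axis, x to the handle. Grip block: z 20..54 mm, x -21..21, flat sides at y +-20; narrower tail to x -39, disc on top to z 57. Socket 42 mm square outside, 30.5 inside, mouth flared to 35, 20 deep, sides along x, y. Balances 12 mm from the axis: stands by itself
- wrench_grip (a point): point on the axis of the handle's red round grip (diameter 19 mm), x along the handle away from the head. The handle axis is 33 mm above the wrench's underside and pivots on a vertical pin 30 mm from the socket axis; this point is 160 mm from the socket axis, 130 from the pin. Red grip: 110..215 mm from the socket axis
- wrench_handle (a joint): breakaway pivot of the handle, rad: 0 straight, grows as the handle gives clockwise. Holds at 0 up to about 1 N m about its pin (7 to 8 N across wrench_grip), then trips and gives ever more easily (5 N at 0.10 rad, 3 N at 0.20) to an end stop at 0.34, which would load the bolt. Clicked from 0.10; overdragged past 0.27. Let go, it springs back to 0
- mould_clamp: mould clamp screwed to the table: plywood board 130 x 170 x 16 mm, two studs and a blue steel bar along y (34 x 158 mm, top at z 77 mm; nuts on it to z 82 at y +-67) over a plaster mould. Origin under the board's centre, z up; the bolt stands on the bar at x = y = 0
- bolt_seat (a point): centre of the top face of the bolt's round flange (46 mm across, 82 mm above the table), on which the seated wrench's underside rests. Brass square head above it: 28 mm across flats, 17 high, sides along this point's x and y; z up. Turns stiffly (about 0.2 N m), comes tight after 0.2 to 0.5 rad clockwise; the socket has about 0.09 rad play either way
- tape_roll: a roll of masking tape, 96 mm across and 24 mm high, lying flat; origin at its underside. To be left alone
- clay_ball: a grey ball of soft clay, 58 mm, origin at its underside. To be left alone
- tube_offcut: a grey offcut of clay tube, 53 mm across, 50 mm high; origin at its underside. To be left alone

How it is judged:
By the outcome, as a careful person would: the job done as asked, in the order asked, and still so for the second after the job is handed in, with the robot touching nothing.
It also fails if it takes over 67 s, if anything falls off the work surface, if the arm or the gripper's body presses on something with over 40 N, if the wrist force passes 120 N, or if a joint passes its speed limit or range.

### The arm

A 6-joint arm with a two-finger parallel gripper is mounted at the origin on a cart in front of the work surface, level with it; the furniture and walls round the work are solid. World frame = base frame: x ahead of the robot, y to its left, z up, the work surface at z = 0. Lengths are in m, angles in rad, forces in N, time in s.
With the tool pointing down it reaches from about 0.35 to 0.975 m from the base axis. Payload 4.9 kg.
Tool frame: the origin (TCP) lies at the very end of the fingers, on their centre line; the grasp point (between the pads) lies 19 mm behind it (ctrl.grip_point_offset is the distance from the TCP to the grasp point, in m); z points along the fingers, y is the line along which they close (so a half turn about z gives the same grasp; the last joint's range is limited). The gripper opens to 85 mm and grips with 20 to 120 N. Pads are 22 mm wide; open, the fingers measure 114 mm over their backs; the gripper's body (76 mm by 85 mm) begins 54 mm behind the grasp point. The pads swing forward as they close: fully open they stand 13 mm farther back than shut.
Start: joints at [-1.231, 0.053, 1.613, -0, 1.476, -0.119], TCP at [0.277, -0.56, 0.231] pointing down, gripper open.
Joint ranges: [-3.01, 3.01], [-1.01, 2.22], [0.06, 2.58], [-1.02, 4.17], [0.09, 2.62], [-3.14, 3.14]. Speed limits (rad/s): [2.57, 2.57, 3.14, 3.14, 3.14, 3.14].

### API

Orientations are given as a rotation vector (axis times angle).
In Python, from station import ctrl gives the robot as it stands.
- The arm moves only by the tool send_rows, never from a script. Its argument "rows" is a list of rows, each a list of 3 entries, a list of its own where there are three numbers: the finger opening in cm, from 0 to 8.54, then the shift along the tool's x, y, z in cm, then the turn about the tool's z in degrees. A call has 1 to 10 rows; each row shifts and turns the commanded pose from where the row before left it, along the tool's axes as they then stand; what a row does not reach is not made up. A row lasts 1/8 s, in which the tool goes at most 62.5 mm and 10.7 degrees, less where a joint would pass 70% of its speed; a pose out of reach is approached as far as the arm can. A call with a gripper value outside its range is refused whole. The fingers move at their own pace and stop on an object; "newtons" is the grip in N (left out, the last holds). Time passes only in rows, so rows that do not move let the fingers close. It gives the time, the measured TCP pose, the force, the opening and the grip force at its end, in the units of the state.
- ctrl.get_obs(): the state, without advancing time (a new reading comes with each control period).
- ctrl.get_image(name): name is "scene" or "top"; returns a dict with "frame" (384x512x3 uint8, red, green, blue), "range_z" (384x512 float32, m along the optical axis (not along the pixel's ray), 0 where there is no reading), "fx", "fy", "cx", "cy" (pixels), "cam_to_world" (4x4, takes a point from camera to world coordinates). Camera axes: x right, y down, z forward; pixel columns grow to the right and rows downward; lengths in m; the calibration is good to about 2 mm. A picture is of the moment at which its call begins.
- ctrl.finish_job(): hands the job in; it is judged then, once.
The state is a dict: "t": time; "q": joint angles; "dq": joint speeds; "effort": joint torques, N m; "tool_pos": TCP position; "tool_rot": TCP orientation; "contact_force": force on the tool from outside, world axes, zero at the start; "wrist_torque": the same for the moment, N m; "opening": finger opening in m; "grip_force": force on a finger pad.
Only numpy, scipy, OpenCV 4.12 (cv2) and the standard library are available. Lean on these libraries where they do the work, as an engineer would, in place of code of your own. Each camera call takes 0.05 s, during which the arm holds its last target. There are 200 camera calls.

## Working session

There is one attempt and no reset: what is moved stays moved. The work goes in short steps, Python scripts to look and compute and a tool call to move; the robot and the scene stay as the last step left them, time stands still between calls to the robot, and variables do not carry over. Pictures are saved under pics/ and viewed, at most 10 in all, crops included, and the job is handed in when it is done.

Besides the shell and the picture viewer there is one more tool, called after "Call:" as name([rows], argument=value, ...), one row to a line, values as JSON. send_rows: Moves the arm, as the interface text tells. Its arguments: {"type":"object","properties":{"rows":{"type":"array","items":{"type":"array"}},"newtons":{"type":"number"}},"required":["rows"]}

```bash
mkdir -p pics; ls; cat > h.py <<'E'
import numpy as np, cv2
from station import ctrl
def grab(n):
    d=ctrl.get_image(n); np.savez(f'/tmp/{n}.npz',**d); return d
def cloud(d):
    z=d['range_z']; v,u=np.indices(z.shape)
    p=np.stack([(u-d['cx'])/d['fx']*z,(v-d['cy'])/d['fy']*z,z],-1)
    T=np.array(d['cam_to_world']); return p@T[:3,:3].T+T[:3,3]
E
python3 - <<'E'
from h import *
a=grab('top');b=grab('scene')
for n,d in(('top',a),('scene',b)):
    cv2.imwrite(f'pics/{n}0.png',cv2.resize(d['frame'][:,:,::-1],(800,600)))
    print(n,d['cam_to_world'],d['fx'])
o=ctrl.get_obs();print(o)
E
```

```text
pics
top [[ 0.00907016 -0.99780075  0.06566122  0.37382496]
 [-0.99990154 -0.00975317 -0.01008894 -0.20008001]
 [ 0.01070715 -0.06556325 -0.99779097  1.42125965]
 [ 0.          0.          0.          1.        ]] 410.7031499185993
scene [[ 0.550193   -0.42543214  0.71853682 -0.34151515]
 [-0.83502139 -0.28565394  0.47025643 -0.72439607]
 [ 0.00519067 -0.85872541 -0.51240973  0.64406222]
 [ 0.          0.          0.          1.        ]] 437.21081071111115
{'t': 0.1, 'q': array([-1.23098561e+00,  5.33061725e-02,  1.61420007e+00,  8.48754897e-06,
        1.47599739e+00, -1.18976359e-01]), 'dq': array([-0.00097102, -0.00316761, -0.00268536, -0.00070317,  0.00243781,
       -0.00013456]), 'effort': array([ 2.13978064e-04, -3.94903314e+01, -3.71364391e+01, -5.87067393e-05,
        3.89826688e-03, -8.21132687e-06]), 'tool_pos': array([ 0.27660874, -0.55980929,  0.23015054]), 'tool_rot': array([-3.05744676e+00, -7.13923946e-01,  3.17391697e-04]), 'contact_force': array([ 1.71615717,  0.12264368, -0.00551135]), 'wrist_torque': array([ 0.02317567, -0.00422791, -0.0081723 ]), 'grip_force': 0.0, 'opening': 0.08527083661896374}
```

View pics/top0.png

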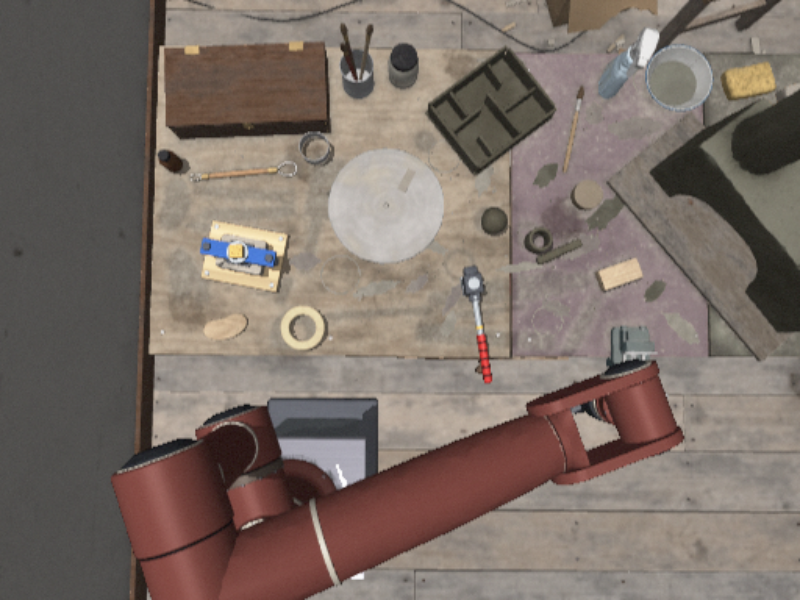

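View pics/scene0.png

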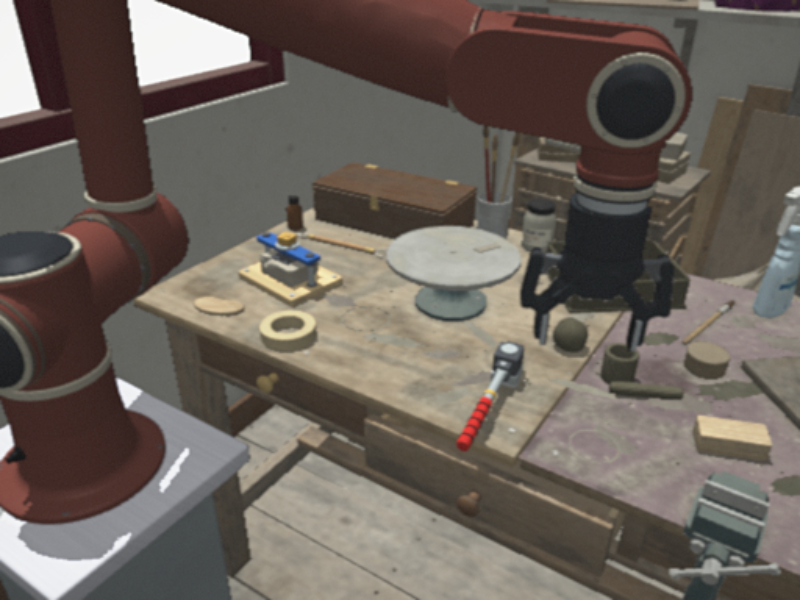

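The top view shows the wrench head at (473,283) with its handle running to (487,380), the bolt at (237,251) on the blue bar, the tape roll at (303,328) and the clay ball at (494,221). Next I'll measure them.

```bash
cat > m.py <<'E'
from h import *
d=dict(np.load('/tmp/top.npz'));P=cloud(d);F=d['frame'].astype(int);hsv=cv2.cvtColor(d['frame'],cv2.COLOR_RGB2HSV).astype(int)
def box(u0,u1,v0,v1):
    m=np.zeros(P.shape[:2],bool);m[v0:v1,u0:u1]=1;return m
def rep(n,m):
    q=P[m];c=q.mean(0);xy=q[:,:2]-c[:2];w,V=np.linalg.eigh(xy.T@xy)
    print(n,m.sum(),'mean',c.round(4),'med',np.median(q,0).round(4),'axis deg',np.degrees(np.arctan2(V[1,1],V[0,1])).round(2),'ext',(q.max(0)-q.min(0)).round(3)); 
    r=cv2.minAreaRect(q[:,:2].astype(np.float32)*1000);print('   rect',r)
H,S,V_=hsv[...,0],hsv[...,1],hsv[...,2]
s=.64
w=box(285,325,165,250)
rep('red',w&((H<8)|(H>172))&(S>150)&(V_>90)&(P[...,2]>.02))
hd=box(285,325,165,192)
rep('head top',hd&(P[...,2]>.045))
rep('head >.052',hd&(P[...,2]>.0535))
b=box(120,190,135,190)
rep('blue',b&(H>100)&(H<130)&(S>130)&(P[...,2]>.06))
rep('brass',b&(P[...,2]>.092))
rep('board',b&(P[...,2]>.010)&(P[...,2]<.022))
rep('wheel',box(205,290,90,172)&(P[...,2]>.05))
rep('ball',box(300,330,125,155)&(P[...,2]>.02))
rep('tape',box(175,212,190,228)&(P[...,2]>.015))
z=P[...,2];print((z[140:185:3,135:168:2]*1000).astype(int))
print((z[168:192:2,290:318:2]*1000).astype(int))
# crops
c1=cv2.resize(d['frame'][130:195,120:195],None,fx=6,fy=6,interpolation=cv2.INTER_CUBIC);c2=cv2.resize(d['frame'][160:250:1,280:330],None,fx=4.33,fy=4.33,interpolation=cv2.INTER_CUBIC)
c2=c2[:390];c=np.hstack([c1,c2[:390]] if c2.shape[0]==390 else [c1[:c2.shape[0]],c2]);cv2.imwrite('pics/crop.png',c[:,:800,::-1])
E
python3 m.py
```

```text
red 150 mean [ 0.3292 -0.4138  0.0396] med [ 0.3304 -0.4148  0.0394] axis deg -170.72 ext [0.1   0.03  0.014]
   rect ((328.5055236816406, -414.2021484375), (100.7808837890625, 17.41442108154297), 9.030659675598145)
head top 191 mean [ 0.4878 -0.3825  0.089 ] med [ 0.489  -0.3867  0.0535] axis deg 124.78 ext [0.153 0.21  1.376]
   rect ((427.91021728515625, -315.1534729003906), (70.53997802734375, 244.32061767578125), 41.27824020385742)
head >.052 97 mean [ 0.4841 -0.379   0.1267] med [ 0.4886 -0.389   0.0561] axis deg 121.87 ext [0.138 0.206 1.368]
   rect ((446.2435607910156, -299.6556701660156), (41.71916198730469, 242.69039916992188), 26.273372650146484)
blue 278 mean [0.5464 0.1087 0.0817] med [0.5475 0.0889 0.077 ] axis deg 76.91 ext [0.2   0.39  1.354]
   rect ((491.0638122558594, -15.359054565429688), (432.8611755371094, 64.01826477050781), 66.0102767944336)
brass 90 mean [0.5293 0.0763 0.2461] med [0.5478 0.1091 0.1001] axis deg 60.64 ext [0.188 0.327 1.328]
   rect ((472.929443359375, -39.61717224121094), (375.73272705078125, 33.24224853515625), 63.355796813964844)
board 97
[... 2387 characters left out ...]
4   44   47   -5    2    0    2    0    0]
 [   0   -3    0   -1   46   46   45   47   49    2   -7   -2    1   -2]
 [  -1    0    0   46   53   56   52   54   54    3    1    2   -1    4]
 [   1   -2    0   38   55   62   57   54   54   51    0    2    1    1]
 [   1    5    0   38   51   54   60   53   55   53    2    0   -3    3]
 [  -1    1    5   27   50   58   55   62   59   53   -2    0    1    6]
 [  -2   -3    3   20   54   49   55   55   56   56   -4   -1    3    1]
 [  -5    0    0   21   55   58   49   57   53   50   -1    1    3   -2]
 [   4    2    0   13   18   32   46   39   47    0    3    2    0    2]
 [  -3    2   -2    0   -3   24   49   46   42    1   -5 1421    0   -7]]
```

View pics/crop.png

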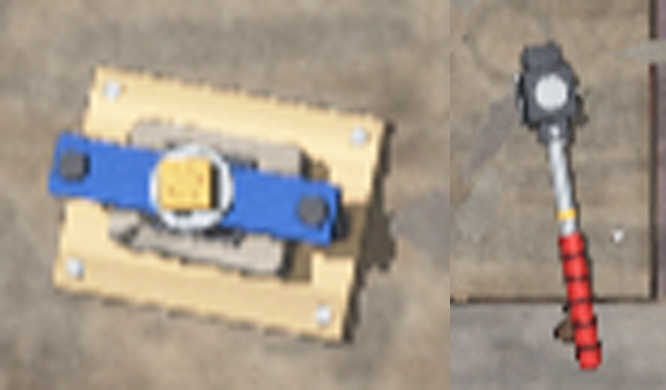

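The crop shows the brass head turned slightly from the bar, and the wrench's bright disc at about (550,92) in the crop. I'll refine both by fitting silhouettes.

```bash
cat > fit.py <<'E'
from h import *
from scipy.optimize import differential_evolution as DE
D={n:dict(np.load(f'/tmp/{n}.npz')) for n in('top','scene')}
def proj(d,p):
    T=np.linalg.inv(d['cam_to_world']);c=np.atleast_2d(p)@T[:3,:3].T+T[:3,3]
    return np.stack([c[:,0]/c[:,2]*d['fx']+d['cx'],c[:,1]/c[:,2]*d['fy']+d['cy']],1)
def plane(d,u,v,z):
    T=np.array(d['cam_to_world']);r=T[:3,:3]@[(u-d['cx'])/d['fx'],(v-d['cy'])/d['fy'],1];return T[:3,3]+r*(z-T[2,3])/r[2]
def prism(x,y,a,s,z0,z1):
    c,S=np.cos(a),np.sin(a);return np.array([[x+c*i-S*j,y+S*i+c*j,z] for i in(-s,s) for j in(-s,s) for z in(z0,z1)])
K=8
def sil(d,pts,r):
    uv=(proj(d,pts)-[r[0]-.5,r[1]-.5])*K-.5
    m=np.zeros(((r[3]-r[1])*K,(r[2]-r[0])*K),np.uint8);cv2.fillConvexPoly(m,cv2.convexHull(np.round(uv).astype(np.int32)),255)
    return cv2.resize(m,None,fx=1/K,fy=1/K,interpolation=cv2.INTER_AREA)/255.
if __name__=='__main__':
    obs={}
    for n,d in D.items():
        c=proj(d,[.547,.109,.092])[0];r=[int(c[0])-14,int(c[1])-14,int(c[0])+14,int(c[1])+14]
        f=d['frame'][r[1]:r[3],r[0]:r[2]].astype(float)
        # yellowness: (R-B)/R
        y=(f[...,0]-f[...,2])/(f.max(-1)+1);m=np.clip((y-.25)/(.6-.25),0,1)
        l,_,st,_=0,0,0,0
        hard=(y>.42).astype(np.uint8);k,lab=cv2.connectedComponents(hard);ctr=lab[8:20,8:20];L=np.bincount(ctr[ctr>0]).argmax()
        m=m*cv2.dilate((lab==L).astype(np.uint8),np.ones((3,3)));obs[n]=(r,m);print(n,m.sum())
    def cost(p,ns):return sum(((sil(D[n],prism(p[0],p[1],p[2],.014,.082,.099),obs[n][0])-obs[n][1])**2).sum() for n in ns)
    for ns in(['top'],['scene'],['top','scene']):
        r=DE(cost,[(.53,.57),(.09,.13),(-.785,.785)],args=(ns,),seed=1,maxiter=60,tol=1e-6);print(ns,r.x.round(4),np.degrees(r.x[2]).round(1),round(r.fun,2))
    d=D['top'];f=d['frame'].min(-1)[165:192,288:320].astype(float);P=cloud(d)
    m=(f>140);k,lab,st,cen=cv2.connectedComponentsWithStats(m.astype(np.uint8));print(st,cen)
    for i in range(1,k):
        if st[i,4]>8: print('disc',plane(d,cen[i][0]+288,cen[i][1]+165,.057))
    hsv=cv2.cvtColor(d['frame'],cv2.COLOR_RGB2HSV).astype(int)
    R=(((hsv[...,0]<8)|(hsv[...,0]>172))&(hsv[...,1]>150)&(hsv[...,2]>90));R[:165]=0;R[252:]=0;R[:,:285]=0;R[:,325:]=0
    v,u=np.nonzero(R);q=np.array([plane(d,a,b,.033) for a,b in zip(u,v)])[:,:2];c=q.mean(0);w,V=np.linalg.eigh(np.cov((q-c).T));V=V[:,1]*np.sign(V[0,1]);
    print('red',c,np.degrees(np.arctan2(V[1],V[0])),'socket',c+V*.1625)
E
python3 fit.py
```

```text
top 44.722637561235814
scene 58.931344747601266
['top'] [0.5477 0.1108 0.0392] 2.2 21.05
['scene'] [0.5494 0.1112 0.6944] 39.8 15.29
['top', 'scene'] [0.549  0.1109 0.6655] 38.1 43.97
[[  0   0  32  27 778]
 [ 11   1   1   1   1]
 [  0   3   1   3   3]
 [  1   8   7   6  15]
 [ 29   8   1   1   1]
 [  0  13   5   5  11]
 [ 12  12   7   9  48]
 [ 24  12   1   1   1]
 [  6  15   1   1   1]
 [ 15  24   2   3   5]] [[15.98200514 12.82904884]
 [11.          1.        ]
 [ 0.          4.        ]
 [ 4.73333333  9.66666667]
 [29.          8.        ]
 [ 1.63636364 15.45454545]
 [15.02083333 15.91666667]
 [24.         12.        ]
 [ 6.         15.        ]
 [15.6        24.8       ]]
disc [ 0.50952525 -0.35460031  0.057     ]
disc [ 0.49002552 -0.34430055  0.057     ]
disc [ 0.48892389 -0.38902134  0.057     ]
red [ 0.32899595 -0.41483593] 9.325017765986543 socket [ 0.48934852 -0.38850529]
```

```bash
python3 - <<'E'
from fit import *
o=[]
for n,d in D.items():
    c=proj(d,[.548,.111,.095])[0].astype(int);print(n,c)
    o.append(cv2.resize(d['frame'][c[1]-12:c[1]+13,c[0]-12:c[0]+13],(400,400),interpolation=cv2.INTER_NEAREST))
cv2.imwrite('pics/bolt.png',np.hstack(o)[...,::-1])
E
```

```text
top [150 160]
scene [182 151]
```

View pics/bolt.png

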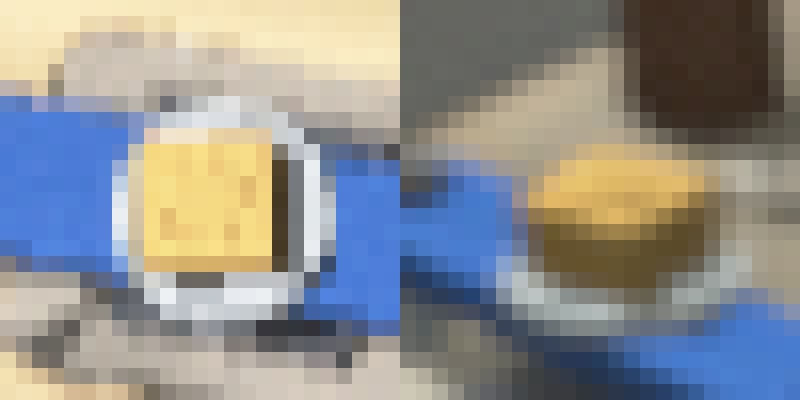

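The crops show the brass top face nearly square to the image in the top view (its left edge at x≈144, right at 272), and its near corner at (615,235) in the scene view. I'll fit only the lit top face.

```bash
cat > fit2.py <<'E'
from fit import *
obs={}
for n,d in D.items():
    c=proj(d,[.548,.111,.099])[0];r=[int(c[0])-12,int(c[1])-12,int(c[0])+13,int(c[1])+13]
    f=d['frame'][r[1]:r[3],r[0]:r[2]].astype(float)
    y=f[...,0]-f[...,2];hi=np.percentile(y[9:14,9:15],60);lo=hi*(.45 if n=='scene' else .25)
    m=np.clip((y-lo)/(hi*.95-lo),0,1);k,lab=cv2.connectedComponents((m>.3).astype(np.uint8));L=np.bincount(lab[9:14,9:15].ravel())[1:].argmax()+1
    m=m*cv2.dilate((lab==L).astype(np.uint8),np.ones((3,3)));m[:,:3]=0;obs[n]=(r,m)
def cost(p,ns):return sum(((sil(D[n],prism(p[0],p[1],p[2],.014,.0988,.099),obs[n][0])-obs[n][1])**2).sum() for n in ns)
for ns in(['top'],['scene'],['top','scene']):
    r=DE(cost,[(.53,.57),(.09,.13),(-.785,.785)],args=(ns,),seed=1,maxiter=60,tol=1e-6);print(ns,r.x.round(4),np.degrees(r.x[2]).round(1),round(r.fun,2))
    print([(a,round(min(cost([r.x[0]+dx,r.x[1]+dy,np.radians(a)],ns) for dx in(-.001,0,.001) for dy in(-.001,0,.001)),2)) for a in range(-16,20,3)])
E
python3 fit2.py
```

```text
['top'] [0.5471 0.1106 0.0241] 1.4 1.99
[(-16, np.float64(10.15)), (-13, np.float64(8.91)), (-10, np.float64(7.44)), (-7, np.float64(6.09)), (-4, np.float64(4.55)), (-1, np.float64(3.65)), (2, np.float64(3.19)), (5, np.float64(2.61)), (8, np.float64(4.25)), (11, np.float64(6.2)), (14, np.float64(6.75)), (17, np.float64(7.72))]
['scene'] [0.5456 0.1067 0.2007] 11.5 8.06
[(-16, np.float64(9.81)), (-13, np.float64(9.56)), (-10, np.float64(9.43)), (-7, np.float64(9.01)), (-4, np.float64(8.74)), (-1, np.float64(9.1)), (2, np.float64(8.84)), (5, np.float64(8.94)), (8, np.float64(8.61)), (11, np.float64(8.41)), (14, np.float64(8.9)), (17, np.float64(8.65))]
['top', 'scene'] [0.5469 0.1099 0.04  ] 2.3 13.95
[(-16, np.float64(23.58)), (-13, np.float64(21.25)), (-10, np.float64(20.41)), (-7, np.float64(19.35)), (-4, np.float64(16.91)), (-1, np.float64(14.87)), (2, np.float64(14.8)), (5, np.float64(16.43)), (8, np.float64(17.66)), (11, np.float64(18.53)), (14, np.float64(18.97)), (17, np.float64(20.95))]
```

Call:
send_rows([
  [8.54, [5.3, -1.2, 0], 0],
  [8.54, [5.3, -1.2, 0], 0],
  [8.54, [5.3, -1.2, 0], 0],
  [8.54, [5.3, -1.2, 0], 0],
  [8.54, [5.4, -1.1, 0], 0],
  [8.54, [0, 0, 4], 8.5],
  [8.54, [0, 0, 4], 8.5],
  [8.54, [0, 0, 3], 0],
  [8.54, [0, 0, 0], 0],
  [8.54, [0, 0, 0], 0],
], newtons=40)

```text
t: 1.35
tool_pos: [0.4896, -0.3902, 0.1225]
tool_rot: [3.13, 0.254, 0.002]
contact_force: [0.6, 0.1, 0.5]
opening: 0.0855
grip_force: 0.0
```

```bash
cat > go.py <<'E'
import sys
from h import *
from scipy.spatial.transform import Rotation as R
def to(x,y,z,yaw):
    o=ctrl.get_obs();r=R.from_rotvec(o['tool_rot']).as_matrix();d=np.array([x,y,z])-o['tool_pos'];a=np.degrees(np.arctan2(r[1,0],r[0,0]))
    print('t',round(o['t'],2),'pos',o['tool_pos'].round(4),'yaw',a.round(2),'tilt',r[:,2].round(3),'F',o['contact_force'].round(1),'open',round(o['opening'],4),'grip',round(o['grip_force'],1),'q',o['q'].round(2));print('shift cm',(r.T@d*100).round(2),'turn',((a-yaw+180)%360-180).round(2))
if __name__=='__main__':to(*map(float,sys.argv[1:]))
E
python3 go.py .489 -.3885 .015 9.3
```

```text
t 1.35 pos [ 0.4896 -0.3902  0.1225] yaw 9.29 tilt [ 0.001 -0.001 -1.   ] F [0.6 0.1 0.5] open 0.0855 grip 0.0 q [-0.79  0.14  1.7  -0.    1.29  0.62]
shift cm [-0.04 -0.19 10.75] turn -0.01
```

Call:
send_rows([
  [8.54, [0, -0.2, 3], 0],
  [8.54, [0, 0, 3], 0],
  [8.54, [0, 0, 2.5], 0],
  [8.54, [0, 0, 1.6], 0],
  [8.54, [0, 0, 0.65], 0],
  [8.54, [0, 0, 0], 0],
  [3, [0, 0, 0], 0],
  [3, [0, 0, 0], 0],
  [3, [0, 0, 0], 0],
  [3, [0, 0, 0], 0],
], newtons=40)

```text
t: 2.6
tool_pos: [0.4894, -0.3884, 0.015]
tool_rot: [3.13, 0.254, 0.002]
contact_force: [-0.0, -1.0, 4.9]
opening: 0.0394
grip_force: 40.4
```

Call:
send_rows([
  [3, [0, 0, 0], 0],
  [3, [0, 0, 0], 0],
  [3, [0, 0, 0], 0],
  [3, [0, 0, 0], 0],
])

```text
t: 3.1
tool_pos: [0.4894, -0.3884, 0.015]
tool_rot: [3.13, 0.254, 0.002]
contact_force: [0.4, -1.4, 6.0]
opening: 0.0396
grip_force: 40.5
```

```bash
python3 go.py .489 -.3885 .015 9.3
```

```text
t 3.1 pos [ 0.4894 -0.3884  0.015 ] yaw 9.28 tilt [ 0.001 -0.001 -1.   ] F [ 0.4 -1.4  6. ] open 0.0396 grip 40.5 q [-0.79  0.27  1.76 -0.    1.11  0.62]
shift cm [-0.04  0.   -0.  ] turn -0.02
```

Call:
send_rows([
  [3, [0, 0, -1], 0],
  [3, [0, 0, -3], 0],
  [3, [0, 0, -5], 0],
  [3, [0, 0, -5], 0],
  [3, [0, 0, -4], 0],
  [3, [0, 0, -2], 0],
  [3, [0, 0, 0], 2.0],
  [3, [0, 0, 0], 2.3],
  [3, [0, 0, 0], 2],
  [3, [0, 0, 0], 0],
])

```text
t: 4.35
tool_pos: [0.4882, -0.387, 0.2115]
tool_rot: [-3.138, -0.081, 0.004]
contact_force: [-0.1, 0.0, -5.3]
opening: 0.0398
grip_force: 41.6
```

```bash
python3 go.py .547 .1105 .22 3
```

```text
t 4.35 pos [ 0.4882 -0.387   0.2115] yaw 2.97 tilt [-0.002  0.003 -1.   ] F [-0.1  0.  -5.3] open 0.0398 grip 41.6 q [-0.79  0.06  1.64  0.    1.45  0.73]
shift cm [  8.45 -49.38  -0.74] turn -0.03
```

Call:
send_rows([
  [3, [0.4, -2.4, 0], 0],
  [3, [0.8, -5, 0], 0],
  [3, [1.0, -6, 0], 0],
  [3, [1.0, -6, 0], 0],
  [3, [1.0, -6, 0], 0],
  [3, [1.0, -6, 0], 0],
  [3, [1.0, -6, 0], 0],
  [3, [1.0, -6, 0], 0],
  [3, [0.8, -4, 0], 0],
  [3, [0.4, -2, 0], 0],
])

```text
t: 5.6
tool_pos: [0.5462, 0.1127, 0.2136]
tool_rot: [-3.14, -0.087, 0.001]
contact_force: [-0.1, -0.3, -5.4]
opening: 0.0392
grip_force: 41.8
```

Call:
send_rows([
  [3, [0, 0, 2], 0],
  [3, [0, 0, 2], 0],
  [3, [0, 0, 1], 0],
  [3, [0, 0, 0], 0],
  [3, [0, 0, 0], 0],
])

```text
t: 6.22
tool_pos: [0.5475, 0.1095, 0.1644]
tool_rot: [3.141, 0.08, 0.002]
contact_force: [-0.2, 0.1, -5.2]
opening: 0.0393
grip_force: 41.9
```

```bash
python3 go.py .547 .1105 .12 3; python3 - <<'E'
from fit import *
o=[]
for n in('top','scene'):
    d=grab(n);c=proj(d,[.5,.11,.13])[0].astype(int);print(n,c)
    o.append(cv2.resize(d['frame'][max(c[1]-50,0):c[1]+50,max(0,c[0]-50):c[0]+50],(400,400),interpolation=cv2.INTER_CUBIC))
cv2.imwrite('pics/c2.png',np.hstack(o)[...,::-1])
E
```

```text
t 6.22 pos [0.5475 0.1095 0.1644] yaw 2.94 tilt [ 0.001  0.    -1.   ] F [-0.2  0.1 -5.2] open 0.0393 grip 41.9 q [ 0.06 -0.06  1.84 -0.    1.36  1.58]
shift cm [-0.04 -0.1   4.44] turn -0.06
top [148 173]
scene [171 145]
```

View pics/c2.png

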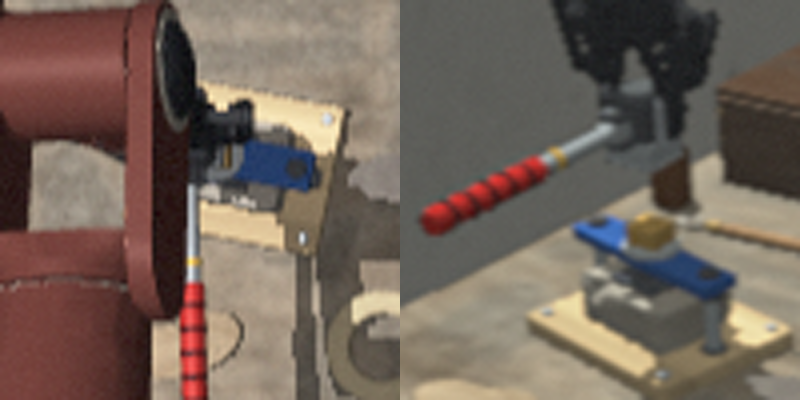

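The scene view shows the wrench hanging level above the bolt, socket over the brass head at (650,230). Next I'll check the handle line numerically.

```bash
cat > hl.py <<'E'
from fit import *
def line(d,zax,near,rad=.14):
    hsv=cv2.cvtColor(d['frame'],cv2.COLOR_RGB2HSV).astype(int);P=cloud(d)
    R=((hsv[...,0]<6)|(hsv[...,0]>174))&(hsv[...,1]>185)&(hsv[...,2]>110)&(np.abs(P[...,2]-zax)<.025)&(np.hypot(P[...,0]-near[0],P[...,1]-near[1])<rad)
    v,u=np.nonzero(R);q=np.array([plane(d,a,b,zax) for a,b in zip(u,v)])[:,:2];c=q.mean(0);w,V=np.linalg.eigh(np.cov((q-c).T));V=V[:,1]*np.sign(V[0,1])
    t=(q-c)@V
    return len(q),c,V,np.degrees(np.arctan2(V[1],V[0])),(t.min(),t.max()),P[R][:,2].mean()
if __name__=='__main__':
    import sys
    z=float(sys.argv[1]);d=grab('top');n,c,V,a,t,zz=line(d,z,[.39,.11])
    print(n,c.round(4),'yaw',a.round(2),t,zz,'socket',(c+V*.1625).round(4),'perp offs from bolt mm',((np.array([.547,.1105])-c)@[-V[1],V[0]]*1000).round(1))
E
python3 hl.py .182
```

```text
52 [0.3811 0.0992] yaw 2.29 (np.float64(-0.046174627188070964), np.float64(0.053039976658381636)) 0.18820995064562884 socket [0.5435 0.1057] perp offs from bolt mm 4.6
```

```bash
sed -i "s/grab('top')/grab(sys.argv[2])/" hl.py; python3 hl.py .1824 scene; python3 - <<'E'
from hl import *
d=D['scene'];r=line(d,.033,[.33,-.41]);print('initial, scene cam',r[1],r[3],r[1]+r[2]*.1625)
E
```

```text
66 [0.3868 0.104 ] yaw 3.53 (np.float64(-0.05053961525818652), np.float64(0.0561353375097632)) 0.18853492806633879 socket [0.549 0.114] perp offs from bolt mm -3.4Traceback (most recent call last):
  File "<stdin>", line 2, in <module>
  File "hl.py", line 5, in line
    v,u=np.nonzero(R);q=np.array([plane(d,a,b,zax) for a,b in zip(u,v)])[:,:2];c=q.mean(0);w,V=np.linalg.eigh(np.cov((q-c).T));V=V[:,1]*np.sign(V[0,1])
                        ~~~~~~~~~~~~~~~~~~~~~~~~~~~~~~~~~~~~~~~~~~~~~~~~^^^^^^
IndexError: too many indices for array: array is 1-dimensional, but 2 were indexed
```

Call:
send_rows([
  [3, [0, -0.1, 1.5], 0],
  [3, [0, 0, 1.5], 0],
  [3, [0, 0, 1.0], 0],
  [3, [0, 0, 0.4], 0],
  [3, [0, 0, 0.2], 0],
  [3, [0, 0, 0.2], 0],
  [3, [0, 0, 0], 0],
])

```text
t: 7.3
tool_pos: [0.5471, 0.111, 0.1161]
tool_rot: [-3.141, -0.082, -0.001]
contact_force: [0.1, -0.1, -5.2]
opening: 0.0396
grip_force: 41.9
```

```bash
python3 go.py .547 .1105 .097 3
```

```text
t 7.3 pos [0.5471 0.111  0.1161] yaw 2.99 tilt [ 0.001  0.    -1.   ] F [ 0.1 -0.1 -5.2] open 0.0396 grip 41.9 q [ 0.07 -0.01  1.87 -0.    1.28  1.59]
shift cm [-0.02  0.05  1.91] turn -0.01
```

Call:
send_rows([
  [3, [0, 0, 0.2], 0],
  [3, [0, 0, 0.2], 0],
  [3, [0, 0, 0.1], 0],
  [3, [0, 0, 0], 0],
])

```text
t: 7.8
tool_pos: [0.5469, 0.111, 0.1108]
tool_rot: [3.14, 0.082, 0.0]
contact_force: [0.9, -0.2, -4.4]
opening: 0.0396
grip_force: 41.9
```

Call:
send_rows([
  [3, [0, 0, 0.2], 0],
  [3, [0, 0, 0.2], 0],
  [3, [0, 0, 0], 0],
])

```text
t: 8.18
tool_pos: [0.5474, 0.111, 0.1069]
tool_rot: [-3.14, -0.082, -0.002]
contact_force: [2.0, 0.2, -6.4]
opening: 0.0395
grip_force: 41.8
```

Call:
send_rows([
  [3, [0.05, 0, 0.2], 0],
  [3, [0, 0, 0.2], 0],
  [3, [0, 0, 0.2], 0],
  [3, [0, 0, 0], 0],
])

```text
t: 8.68
tool_pos: [0.5475, 0.1111, 0.1006]
tool_rot: [-3.14, -0.082, -0.0]
contact_force: [3.8, 0.0, -6.5]
opening: 0.0393
grip_force: 41.8
```

Call:
send_rows([
  [3, [0.1, 0, 0.1], 0],
  [3, [0, 0, 0.1], 0],
  [3, [0, 0, 0.1], 0],
  [3, [0, 0, 0], 0],
])

```text
t: 9.18
tool_pos: [0.5481, 0.1111, 0.0975]
tool_rot: [3.141, 0.082, -0.001]
contact_force: [0.0, -0.1, -5.6]
opening: 0.0396
grip_force: 41.9
```

Call:
send_rows([
  [3, [0, 0, 0.1], 0],
  [3, [0, 0, 0.05], 0],
  [3, [0, 0, 0], 0],
])

```text
t: 9.55
tool_pos: [0.5485, 0.1111, 0.097]
tool_rot: [3.14, 0.082, -0.0]
contact_force: [-2.3, -0.9, 1.1]
opening: 0.0399
grip_force: 42.5
```

Call:
send_rows([
  [5.5, [0, 0, 0], 0],
  [6, [0, 0, 0], 0],
  [6, [0, 0, 0], 0],
  [6, [0, 0, -1], 0],
  [6, [0, 0, -3], 0],
  [6, [0, 0, -4], 0],
  [6, [-4, 0, 0], 0],
  [6, [-6, 0, 0], 0],
  [6, [-6, 0, 0], 0],
  [6, [0, 0, 0], 0],
])

```text
t: 10.8
tool_pos: [0.3853, 0.1028, 0.1759]
tool_rot: [-3.14, -0.083, -0.002]
contact_force: [0.7, 0.6, 0.2]
opening: 0.06
grip_force: 0.0
```

```bash
python3 hl.py .115 top;python3 hl.py .115 scene; python3 go.py .388 .103 .105 3;python3 - <<'E'
from fit import *
o=[]
for n in('top','scene'):
    d=D[n];c=proj(d,[.5,.11,.13])[0].astype(int);print(n,c)
    o.append(cv2.resize(d['frame'][max(c[1]-50,0):c[1]+50,max(0,c[0]-50):c[0]+50],(400,400),interpolation=cv2.INTER_CUBIC))
cv2.imwrite('pics/c3.png',np.hstack(o)[...,::-1])
E
```

```text
31 [0.3864 0.1032] yaw 3.17 (np.float64(-0.050378551140543716), np.float64(0.04823445561729599)) 0.12182856781343386 socket [0.5487 0.1122] perp offs from bolt mm -1.6
52 [0.3854 0.1027] yaw 3.78 (np.float64(-0.04839682440202947), np.float64(0.05382727414507957)) 0.12067524699530481 socket [0.5475 0.1134] perp offs from bolt mm -2.9
t 10.9 pos [0.389  0.1028 0.1775] yaw 3.0 tilt [ 0.003  0.    -1.   ] F [ 0.1 -0.5  1. ] open 0.06 grip 0.0 q [ 0.07 -0.5   2.17 -0.    1.47  1.59]
shift cm [-0.12 -0.02  7.25] turn -0.0
top [148 173]
scene [171 145]
```

View pics/c3.png

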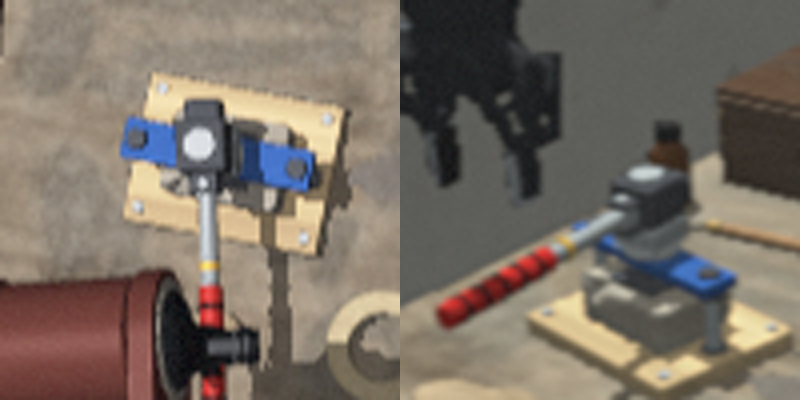

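The pictures show the wrench seated, its underside on the flange, with the red grip running down at (208,340) under the gripper. Next I'll straddle the handle.

Call:
send_rows([
  [6, [0, 0, 2], 0],
  [6, [0, 0, 3], 0],
  [6, [0, 0, 2.5], 0],
  [6, [0, 0, 1], 0],
  [3.2, [0, 0, 0], 0],
  [3.2, [0, 0, 0], 0],
  [3.2, [0, 0, 0], 0],
])

```text
t: 11.78
tool_pos: [0.3896, 0.1028, 0.0925]
tool_rot: [-3.14, -0.082, -0.003]
contact_force: [-0.1, 0.0, 0.6]
opening: 0.0322
grip_force: 0.0
```

```bash
python3 - <<'E'
import numpy as np
# arc plan about bolt axis: rows of 2 deg: chord shift in tool frame for tool radius
r=.16
for a in(1,2,3):
    t=np.radians(a);print(a,'x',-r*(1-np.cos(t))*-100,'y',r*np.sin(t)*100)
E
python3 go.py .3885 .1027 .092 3
```

```text
1 x 0.0024368774977396868 y 0.2792385029965362
2 x 0.009746767694467806 y 0.5583919472400155
3 x 0.02192744392681867 y 0.8373752998871014
t 11.78 pos [0.3896 0.1028 0.0925] yaw 2.99 tilt [ 0.002  0.    -1.   ] F [-0.1  0.   0.6] open 0.0322 grip 0.0 q [ 0.07 -0.4   2.25 -0.    1.29  1.59]
shift cm [-0.11  0.01  0.05] turn -0.01
```

Call:
send_rows([
  [3.2, [0, -0.3, 0], 0],
  [3.2, [0, -0.3, 0], 0],
  [3.2, [0, -0.4, 0], 1.4],
  [3.2, [0, -0.4, 0], 1.4],
  [3.2, [0, -0.4, 0], 1.4],
  [3.2, [0, -0.4, 0], 1.4],
  [3.2, [0, -0.4, 0], 1.4],
  [3.2, [0, -0.4, 0], 1.4],
])

```text
t: 12.78
tool_pos: [0.3888, 0.1328, 0.0914]
tool_rot: [3.137, -0.151, 0.001]
contact_force: [0.7, -1.2, 0.2]
opening: 0.0322
grip_force: 0.9
```

Call:
send_rows([
  [3.2, [0, -0.4, 0], 1.4],
  [3.2, [0, -0.4, 0], 1.4],
  [3.2, [0, -0.4, 0], 1.4],
  [3.2, [0, 0, 0], 0],
])

```text
t: 13.28
tool_pos: [0.3898, 0.145, 0.0913]
tool_rot: [-3.13, 0.263, 0.001]
contact_force: [0.7, -1.8, 0.4]
opening: 0.0317
grip_force: 0.5
```

Call:
send_rows([
  [3.2, [0, -0.4, 0], 1.4],
  [3.2, [0, -0.4, 0], 1.4],
])

```text
t: 13.52
tool_pos: [0.3914, 0.1527, 0.0913]
tool_rot: [3.123, -0.343, 0.0]
contact_force: [1.2, -1.8, 0.2]
opening: 0.0323
grip_force: 0.9
```

Call:
send_rows([
  [3.2, [0, -0.4, 0], 1.4],
  [3.2, [0, -0.4, 0], 1.4],
])

```text
t: 13.78
tool_pos: [0.3932, 0.1606, 0.0913]
tool_rot: [3.114, -0.418, -0.0]
contact_force: [0.8, -1.3, -0.4]
opening: 0.032
grip_force: 0.9
```

Call:
send_rows([
  [3.2, [0, -0.4, 0], 1.4],
  [3.2, [0, -0.4, 0], 1.4],
])

```text
t: 14.02
tool_pos: [0.3954, 0.1674, 0.0911]
tool_rot: [3.1, -0.493, 0.0]
contact_force: [1.5, -8.5, 0.1]
opening: 0.0319
grip_force: 3.7
```

Call:
send_rows([
  [3.2, [0, -0.4, 0], 1.4],
  [3.2, [0, -0.2, 0], 0.7],
])

```text
t: 14.28
tool_pos: [0.3974, 0.1726, 0.091]
tool_rot: [3.09, -0.549, 0.001]
contact_force: [1.5, -7.6, -1.5]
opening: 0.0321
grip_force: 3.4
```

Call:
send_rows([
  [3.2, [0, -0.3, 0], 1.2],
  [3.2, [0, -0.3, 0], 1.2],
])

```text
t: 14.52
tool_pos: [0.3997, 0.1783, 0.0911]
tool_rot: [3.078, -0.615, 0.001]
contact_force: [1.2, -7.6, 0.3]
opening: 0.0323
grip_force: 2.9
```

Call:
send_rows([
  [3.2, [0, -0.3, 0], 1.2],
  [3.2, [0, 0, 0], 0],
])

```text
t: 14.78
tool_pos: [0.4007, 0.1813, 0.0911]
tool_rot: [3.072, -0.646, 0.001]
contact_force: [1.6, -5.9, -0.4]
opening: 0.0321
grip_force: 2.6
```

```bash
python3 hl.py .115 scene; python3 go.py .3885 .1027 .092 3;python3 - <<'E'
from fit import *
grab('top')
D['top']=dict(np.load('/tmp/top.npz'))
o=[]
for n in('top','scene'):
    d=D[n];c=proj(d,[.51,.13,.13])[0].astype(int);print(n,c)
    o.append(cv2.resize(d['frame'][max(c[1]-40,0):c[1]+40,max(0,c[0]-40):c[0]+40],(400,400),interpolation=cv2.INTER_CUBIC))
cv2.imwrite('pics/c4.png',np.hstack(o)[...,::-1])
E
```

```text
25 [0.3974 0.1738] yaw -21.54 (np.float64(-0.04891019717103371), np.float64(0.05147352563386113)) 0.11828112875226235 socket [0.5486 0.1142] perp offs from bolt mm -4.0
t 14.82 pos [0.4007 0.1813 0.0911] yaw -23.74 tilt [-0.    -0.003 -1.   ] F [ 2.9 -6.6 -0.2] open 0.0318 grip 2.6 q [ 0.26 -0.28  2.16 -0.    1.26  2.24]
shift cm [ 2.05  7.68 -0.07] turn -26.74
top [141 170]
scene [168 143]
```

View pics/c4.png

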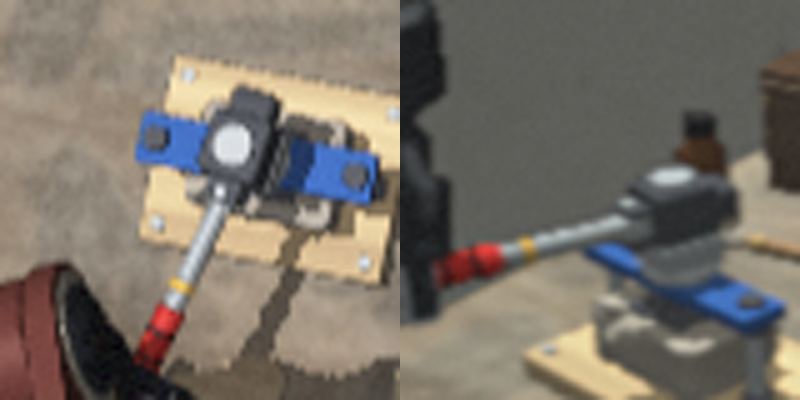

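The top view shows the handle bending at the pin (219,190) toward (178,285). The tangential force has fallen from about 7.6 N to 4.9 N, so the handle has tripped and is near 0.1 rad. I'll go a little further.

Call:
send_rows([
  [3.2, [0, -0.3, 0], 1.2],
  [3.2, [0, -0.3, 0], 1.2],
  [3.2, [0, 0, 0], 0],
])

```text
t: 15.25
tool_pos: [0.403, 0.1871, 0.0911]
tool_rot: [3.058, -0.71, -0.0]
contact_force: [1.5, -4.3, -0.3]
opening: 0.0321
grip_force: 2.1
```

```bash
cat > dark.py <<'E'
from fit import *
# head yaw by fitting grip block (x -21..21,y +-20, z 20..54) + tail silhouette; handle by shaft fit (x 35..105 from pin)
d=grab('top')
c=proj(d,[.5483,.1111,.13])[0].astype(int);r=[c[0]-30,c[1]-30,c[0]+20,c[1]+45]
f=d['frame'][r[1]:r[3],r[0]:r[2]];cv2.imwrite('/tmp/x.png',f)
z=cloud(d)[r[1]:r[3],r[0]:r[2]]
m=(z[...,2]>.108)&(z[...,2]<.16)&(np.hypot(z[...,0]-.5483,z[...,1]-.1111)<.14)
hd=m&(z[...,2]>.124)&(np.hypot(z[...,0]-.5483,z[...,1]-.1111)<.05)
o=cv2.minAreaRect(z[hd][:,:2].astype(np.float32)*1000);print('head',hd.sum(),o)
def P(x,y,a):
    c,S=np.cos(a),np.sin(a)
    return [np.array([[x+c*i-S*j,y+S*i+c*j,k] for i in xs for j in ys for k in(.102,.136)]) for xs,ys in(((-.021,.021),(-.02,.02)),((-.039,-.021),(-.013,.013)))]
obs=hd.astype(float)
def cost(p):
    s=np.maximum(*[sil(d,q,r) for q in P(*p)]);
    return ((s-obs)**2).sum()
R=DE(cost,[(.538,.558),(.10,.122),(np.pi-1,np.pi+.3)],seed=1,maxiter=50);print('fit',R.x.round(4),np.degrees(R.x[2])-180,R.fun)
# handle shaft: depth points between 45 and 120 mm from axis, bright or red
rad=np.hypot(z[...,0]-.5483,z[...,1]-.1111);s=(rad>.05)&(rad<.135)&(z[...,2]>.104)&(z[...,2]<.14)
v,u=np.nonzero(s);q=np.array([plane(d,a+r[0],b+r[1],.115) for a,b in zip(u,v)])[:,:2];cc=q.mean(0);w,V=np.linalg.eigh(np.cov((q-cc).T));V=V[:,1]*np.sign(V[0,1])
print('handle',len(q),np.degrees(np.arctan2(V[1],V[0])),'perp',((np.array([.5483,.1111])-cc)@[-V[1],V[0]]*1000).round(2))
E
python3 dark.py; python3 go.py .3885 .1027 .092 3
```

```text
head 256 ((544.348876953125, 113.517333984375), (41.79167938232422, 88.78353881835938), 68.38691711425781)
fit [0.5481 0.1135 2.8147] -18.72735489005987 70.71301806997309
handle 135 -26.570499937704923 perp 3.45
t 15.3 pos [0.403  0.187  0.0911] yaw -26.15 tilt [-0.    -0.002 -1.   ] F [ 0.4 -5.7 -0.4] open 0.0321 grip 2.1 q [ 0.27 -0.27  2.15 -0.    1.26  2.3 ]
shift cm [ 2.41  8.21 -0.08] turn -29.15
```

Call:
send_rows([
  [3.2, [0, -0.3, 0], 1.2],
  [3.2, [0, 0, 0], 0],
])

```text
t: 15.55
tool_pos: [0.4043, 0.19, 0.0911]
tool_rot: [3.052, -0.742, -0.0]
contact_force: [0.4, -3.7, 0.5]
opening: 0.0319
grip_force: 1.8
```

```bash
python3 dark.py; python3 go.py .3885 .1027 .092 3
```

```text
head 256 ((544.0536499023438, 112.6950912475586), (41.30353927612305, 88.29877471923828), 73.20343780517578)
fit [0.5476 0.1133 2.8869] -14.59340529852227 70.39689350249904
handle 135 -28.170440642049343 perp 4.51
t 15.6 pos [0.4042 0.19   0.0911] yaw -27.31 tilt [-0.001 -0.001 -1.   ] F [ 0.4 -5.   0.7] open 0.0317 grip 1.8 q [ 0.27 -0.26  2.15 -0.    1.26  2.32]
shift cm [ 2.61  8.48 -0.08] turn -30.31
```

Call:
send_rows([
  [3.2, [0, 0.3, 0], -1.1],
  [3.2, [0, 0.3, 0], -1.1],
  [3.2, [0, 0.3, 0], -1.1],
  [3.2, [0, 0.3, 0], -1.1],
  [3.2, [0, 0.3, 0], -1.1],
  [3.2, [0, 0.3, 0], -1.1],
  [3.2, [0, 0.3, 0], -1],
  [6, [0, 0.3, 0], 0],
  [6, [0, 0, 0], 0],
  [6, [0, 0, 0], 0],
])

```text
t: 16.85
tool_pos: [0.3949, 0.1687, 0.0915]
tool_rot: [-3.094, 0.537, -0.0]
contact_force: [-0.1, -0.7, 0.0]
opening: 0.0597
grip_force: 0.0
```

```bash
python3 dark.py; python3 go.py .3885 .1027 .092 3
```

```text
head 250 ((546.1315307617188, 110.97542572021484), (39.25057601928711, 81.72293090820312), 75.32147216796875)
fit [0.5474 0.1123 2.8626] -15.987623013189705 68.28719723183391
handle 132 -16.32569107924085 perp -1.01
t 16.9 pos [0.3949 0.1687 0.0915] yaw -19.7 tilt [ 0.     0.001 -1.   ] F [-1.   0.   0.4] open 0.0597 grip 0.0 q [ 0.23 -0.31  2.19  0.    1.27  2.14]
shift cm [ 1.62  6.43 -0.06] turn -22.7
```

Call:
send_rows([
  [7, [0, 0.6, 0], 0],
  [7, [0, 0.5, 0], -3],
  [7, [0, 0, 0], 0],
  [7, [0, 0, -1], 0],
  [7, [0, 0, -3], 0],
  [7, [0, 0, -5], 0],
  [7, [0, 0, -4], 0],
  [7, [0, 0, -1], 0],
  [7, [-2, 3, 0], 0],
  [7, [0, 0, 0], 0],
])

```text
t: 18.15
tool_pos: [0.3623, 0.1344, 0.2304]
tool_rot: [3.108, -0.459, -0.001]
contact_force: [0.9, 0.2, 0.7]
opening: 0.0703
grip_force: 0.0
```

```bash
python3 dark.py; python3 go.py .3885 .1027 .092 3; python3 - <<'E'
from fit import *
grab('scene');D['scene']=dict(np.load('/tmp/scene.npz'));d=D['scene']
c=proj(d,[.51,.13,.13])[0].astype(int)
P=cloud(D['top']);m=(np.hypot(P[...,0]-.548,P[...,1]-.111)<.015);print('disc z',np.median(P[m][:,2]))
im=[cv2.resize(D[n]['frame'][max(c[1]-45,0):c[1]+55,max(0,c[0]-50):c[0]+50],(400,400),interpolation=cv2.INTER_CUBIC) for n,c in(('top',proj(D['top'],[.5,.12,.1])[0].astype(int)),('scene',c))]
cv2.imwrite('pics/c5.png',np.hstack(im)[...,::-1])
E
```

```text
head 246 ((547.015380859375, 111.31342315673828), (39.29777145385742, 81.47750854492188), 74.75877380371094)
fit [0.5481 0.115  2.7374] -23.15969917360559 69.08315263360245
handle 132 -16.21449948025732 perp -1.25
t 18.2 pos [0.3628 0.1347 0.2305] yaw -16.77 tilt [-0.  0. -1.] F [-0.1 -0.3  0.5] open 0.07 grip 0.0 q [ 0.16 -0.57  2.13  0.    1.59  2.03]
shift cm [ 3.39  2.32 13.85] turn -19.77
disc z 0.13741637213456337
```

View pics/c5.png

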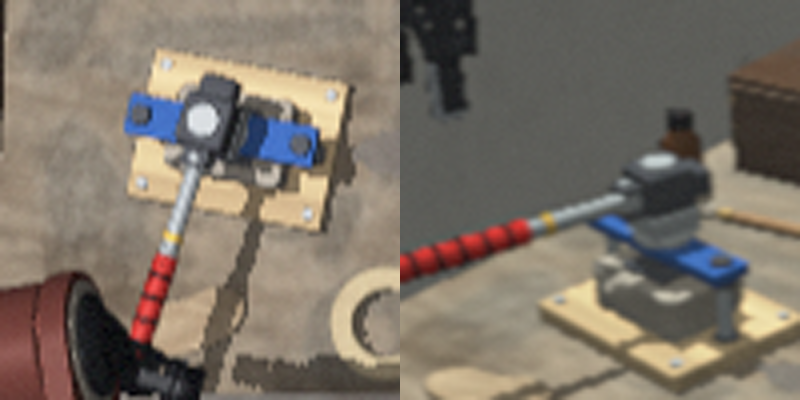

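The wrench is seated level with its handle straight in line with the head, and the gripper is clear.

```bash
python3 -c "
from station import ctrl
print(ctrl.finish_job())"
```

```text
the job is handed in; nothing more can be done
None
```

I seated the wrench on the bolt and turned it clockwise until the handle gave, by my estimate about 0.15 rad (clicked from 0.10, overdragged past 0.27). I then let go, leaving the wrench seated with its handle straight and the clay and tape roll untouched, and handed the job in at about 18 s.

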